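# Turn the bobbin case round in its sleeve

### The arm

A 7-joint arm with a two-finger parallel gripper is mounted at the origin on the work surface. World frame = base frame: x ahead of the robot, y to its left, z up, the work surface at z = 0. Lengths are in mm, angles in rad, forces in N, time in s.
With the tool pointing down it reaches from about 400 to 875 mm from the base axis. Payload 4.4 kg.
Tool frame: the origin (TCP) lies midway between the tips of the shut fingers; the grasp point (between the pads) lies 19 mm behind it (ctrl.grip_point_offset is the distance from the TCP to the grasp point, in mm); z points along the fingers, y is the line along which they close (so a half turn about z gives the same grasp; the last joint's range is limited). The gripper opens to 85 mm and grips with 20 to 120 N. Pads are 22 mm wide; open, the fingers measure 114 mm over their backs; the gripper's body (76 mm by 85 mm) begins 54 mm behind the grasp point. The pads swing forward as they close: fully open they stand 13 mm farther back than shut.
Start: joints at [-1.384, 0.628, 0.038, 1.517, -0.027, 0.996, -0.02], TCP at [162.55, 629.361, 231.313] pointing down, gripper open.
Joint ranges: [-3.06, 3.06], [-0.37, 2.12], [-1.25, 1.32], [0.18, 2.47], [-1.1, 4.24], [0.23, 1.98], [-2.94, 2.94]. Speed limits (rad/s): [2.57, 2.57, 3.14, 3.14, 3.14, 3.14, 3.14].

### API

Orientations are given as [roll, pitch, yaw] about the fixed x, y, z axes, in that order (R = Rz(yaw) Ry(pitch) Rx(roll)).
In Python, from cell import ctrl gives the robot as it stands.
- The arm moves only by the tool drive_effector, called after "Emit:" as a command line: name --argument value ..., lists and objects as JSON in quotes. Schema: {"type":"object","properties":{"deltas":{"type":"array","items":{"type":"array","prefixItems":[{"type":"array","items":{"type":"number"},"minItems":3,"maxItems":3},{"type":"array","items":{"type":"number"},"minItems":3,"maxItems":3},{"type":"number"}],"minItems":3,"maxItems":3},"minItems":1,"maxItems":12},"only":{"type":"string"},"quiet":{"type":"boolean"},"lines":{"type":"string"}},"required":["deltas"],"additionalProperties":false}. deltas is a list of rows, 1 to 12 of them, each written [[dx, dy, dz], [rx, ry, rz], opening]: dx, dy, dz in units of 50 mm, then a rotation vector rx, ry, rz in units of 0.05 rad, then the finger opening in mm; each row shifts and turns the commanded pose from where the row before left it, along the tool's axes as they then stand; what a row does not reach is not made up. A row lasts 1/10 s, in which the tool goes at most 50 mm and 0.15 rad, less where a joint would pass 70% of its speed; a pose out of reach is approached as far as the arm can. The fingers move at their own pace and stop on an object; the grip force is fixed at half the most. Time passes only in rows, so rows that do not move let the fingers close. The tool returns the time, the measured TCP pose, the force, the opening and the grip force at its end. only (a regular expression) keeps the lines of the reply that match it, lines (a string "A,B") keeps lines A to B, and quiet returns only ok. Input that does not fit is refused with a message, and nothing moves.
- ctrl.read_state(): the state, without advancing time (a new reading comes with each control period).
- ctrl.get_image(name): name is "scene" or "side" or "wrist"; returns the picture (384x512x3 uint8, blue, green, red); there is no depth.
- ctrl.calibration(name): a dict with "fx", "fy", "cx", "cy" (pixels), "k1" (the pictures are not rectified: a ray, as slopes to the right and down, at radius r is drawn at 1 + k1 r^2 times it, then the intrinsics apply), "rvec" (rotation vector, rad) and "tvec" (3), from world to camera coordinates, as OpenCV has them; the wrist camera has in their place "hand_eye" (4x4, takes a point from camera to tool coordinates, whose origin is the TCP and whose axes are the flange's). Camera axes: x right, y down, z forward; pixel columns grow to the right and rows downward; lengths in mm; the calibration is good to about 2 mm. A picture is of the moment at which its call begins: read the wrist's pose just before it. calibration takes no time and is no camera call.
- ctrl.finish_job(): hands the job in; it is judged then, once.
The state is a dict: "clock": time; "qpos": joint angles; "qd": joint speeds; "tau": joint torques, N m; "eef_pos": TCP position; "tool_rot": TCP orientation; "force": force on the tool from outside, world axes, zero at the start; "torque": the same for the moment, N m; "width": finger opening in mm; "gripper_force": force on a finger pad.
Only numpy, scipy, OpenCV 4.12 (cv2) and the standard library are available. Lean on these libraries where they do the work, as an engineer would, in place of code of your own. Each camera call takes 0.05 s, during which the arm holds its last target. There are 200 camera calls.

### The job

Two wooden bobbin cases stand partly in their plywood sleeves on the sewing table. One was put away back to front, with its empty wells showing and most of its bobbins hidden in the sleeve: draw that case out by its grip block, turn it end for end, and slide it back into the same sleeve, fully home, so that its bobbins show; then let go. Leave the other case, whose bobbins already show, as it is.

Things in the scene. Friction and masses are not known exactly. Their poses are not given: they have to be found in the camera images.
- case: The case to turn: loose wooden tray, 190 mm long (x), 50 wide, 20 high, about 0.2 kg. In its middle an upright grip block, 22 x 22, its top 66 above the tray's underside. The +x half holds six bobbins (below the rim), the -x half six empty wells. Origin: centre of the underside, right under the block. At the start +x points into the sleeve.
- case_bobbin_end (a point): Point on the case: middle of its end wall on the bobbin side, at rim height (95 mm from the case's origin along its +x, 20 mm above the underside).
- sleeve: Its plywood sleeve, fixed: 75 mm deep, 72 wide, roof top 36 above table; passage 62 wide, 26 high, back wall 70 in from the mouth, which faces the robot. On a base board 6 thick, 84 wide, reaching 125 out from the mouth; the case slides on it. Origin: at table height under the mouth's middle; +x points into the sleeve, z up. Fully home, the block's centre is 25 in front of the mouth.
- other_case: The other case, of the same make, in a like sleeve some 0.25 to 0.45 m to the side; its bobbins already show. Leave it alone. Origin and axes as for the case; its +x (bobbin) end points out of its sleeve.

How it is judged (in metres and radians):
On the way:
1. the case is drawn right out of its sleeve (its bobbin end is in front of the mouth) (x of case_bobbin_end in the frame of sleeve below 0 m), for 0.1 s.
At the end, for the whole second after the job is handed in: The case lies flat and at rest in its sleeve, turned end for end: bobbin end outward, empty end within 15 mm of the sleeve's back wall, in line with the sleeve to about 11 degrees; the other case is within 15 mm of where it was (x of case in the frame of sleeve between -0.04 and -0.01 m and x of case_bobbin_end in the frame of sleeve below -0.1 m and y of case in the frame of sleeve between -0.015 and 0.015 m and z of case in the frame of sleeve below 0.012 m and angle between the x axis of case and the x axis of sleeve, either way round below 0.2 rad and angle between case's own z axis and vertical below 0.15 rad and linear speed of case below 0.02 m/s and distance of other_case from where it was at the start of the episode below 0.015 m); the robot touches nothing.
It also fails if it takes over 45 s, if anything falls off the work surface, if the arm or the gripper's body presses on something with over 40 N, if the wrist force passes 120 N, or if a joint passes its speed limit or range.

## Working session

There is one attempt and no reset: what is moved stays moved. The work goes in short steps, Python scripts to look and compute and a tool call to move; the robot and the scene stay as the last step left them, time stands still between calls to the robot, and variables do not carry over. Pictures are saved under pics/ and viewed, at most 10 in all, crops included, and the job is handed in when it is done.

```bash
ls; mkdir -p pics
```

Run:
```python
from cell import ctrl
import cv2
s=ctrl.read_state();print(s)
for n in("scene","side","wrist"):
    cv2.imwrite(f"pics/{n}0.png",ctrl.get_image(n)); print(n,ctrl.calibration(n))
```

```text
cell.py
pics
{'clock': 0.0, 'qpos': array([-1.38379118,  0.62933857,  0.03845347,  1.51836111, -0.02699513,
        0.9963064 , -0.01995926]), 'qd': array([-0.00024845, -0.00018611,  0.00120195,  0.00044805,  0.00049734,
       -0.00154147,  0.00210715]), 'tau': array([ 2.32822640e-05, -5.63385451e+01,  1.22540798e+00, -1.93444526e+01,
        1.07167845e-02,  1.06843770e-02, -1.22824750e-05]), 'eef_pos': array([162.4024361 , 628.74115968, 230.39640756]), 'tool_rot': array([-3.13969790e+00,  3.53488596e-05,  2.88882177e+00]), 'force': array([-0.60979134,  0.57586393,  0.29041314]), 'torque': array([ 0.03174951,  0.0247933 , -0.00368939]), 'gripper_force': 0.0, 'width': 85.20492610267995}
scene {'fx': 418.3359012430848, 'fy': 418.3359012430848, 'cx': 255.49933831462053, 'cy': 190.0776208584015, 'k1': -0.07120393127374677, 'rvec': array([ 0.66714687,  2.53188601, -1.27805987]), 'tvec': array([ 543.51890304, -134.52982062, 1145.44138692])}
side {'fx': 380.0548791676022, 'fy': 380.0548791676022, 'cx': 251.12242140133407, 'cy': 182.02450319161449, 'k1': -0.00635481021587263, 'rvec': array([ 0.42082866, -2.55137559,  1.44014862]), 'tvec': array([594.05174201, 149.62026237, 617.5518822 ])}
wrist {'fx': 334.0629740932925, 'fy': 334.0629740932925, 'cx': 255.8420623288612, 'cy': 194.7427336713372, 'k1': 0.0005532480906778442, 'hand_eye': array([[-4.60945082e-04, -9.58627631e-01, -2.84662701e-01,
         7.20591574e+01],
       [ 9.99999616e-01, -6.53902649e-04,  5.82809907e-04,
        -1.05920902e-01],
       [-7.44839375e-04, -2.84662323e-01,  9.58627564e-01,
        -1.43524197e+02],
       [ 0.00000000e+00,  0.00000000e+00,  0.00000000e+00,
         1.00000000e+00]])}
```

View pics/scene0.png

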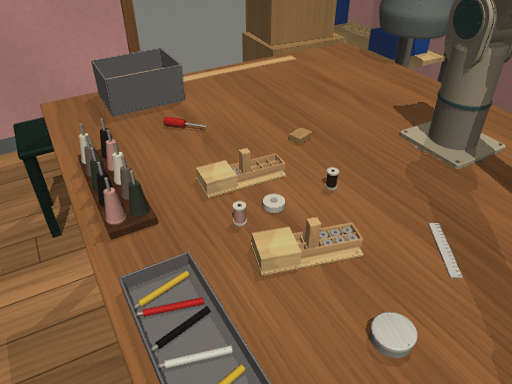

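View pics/side0.png

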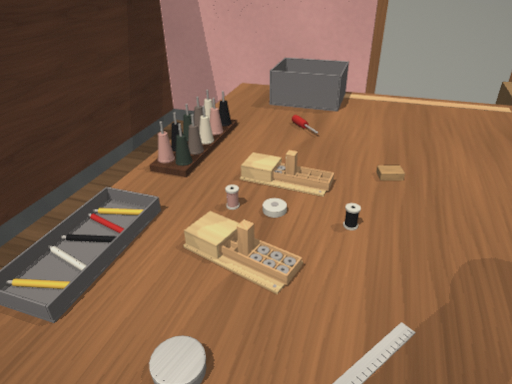

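The scene picture shows the case to turn (empty wells) with its block top near (244,151) and sleeve at (217,177). In the side picture the block is at (292,153). The other case, with bobbins showing, has its block at (313,225) in the scene picture. I'll enlarge both views.

Create h.py:
```python
import numpy as np,cv2
from scipy.spatial.transform import Rotation as R
from cell import ctrl
def cam(n,st=None):
    c=ctrl.calibration(n)
    if n=="wrist":
        H=np.eye(4);H[:3,:3]=R.from_euler('xyz',st['tool_rot']).as_matrix();H[:3,3]=st['eef_pos']
        T=H@c['hand_eye'];return c,T[:3,:3],T[:3,3]
    M=cv2.Rodrigues(c['rvec'])[0];return c,M.T,-M.T@c['tvec']
def ray(n,p,st=None):
    c,M,o=cam(n,st);K=np.array([[c['fx'],0,c['cx']],[0,c['fy'],c['cy']],[0,0,1]])
    u=cv2.undistortPoints(np.array([[p]],float),K,np.array([c['k1'],0,0,0.]))[0,0]
    d=M@np.array([u[0],u[1],1]);return o,d/np.linalg.norm(d)
def onz(n,p,z,st=None):
    o,d=ray(n,p,st);return o+d*(z-o[2])/d[2]
def tri(*rs):
    A=sum(np.eye(3)-np.outer(d,d) for o,d in rs);b=sum((np.eye(3)-np.outer(d,d))@o for o,d in rs)
    x=np.linalg.solve(A,b);return x,[round(float(np.linalg.norm((np.eye(3)-np.outer(d,d))@(x-o))),1) for o,d in rs]
```

Run:
```python
from h import *
print(tri(ray("scene",(244.5,151)),ray("side",(292,153))), tri(ray("scene",(313,221)),ray("side",(246,225))))
a=cv2.imread("pics/scene0.png")[140:200,190:300];b=cv2.imread("pics/side0.png")[140:200,235:345]
v=np.vstack([cv2.resize(x,None,fx=5,fy=5,interpolation=cv2.INTER_CUBIC) for x in(a,b)])
cv2.imwrite("pics/z.png",v)
```

```text
(array([ 577.46004092, -134.48830194,   69.78400734]), [0.1, 0.1]) (array([585.49743051, 147.25419325,  69.60231931]), [0.5, 0.5])
```

View pics/z.png

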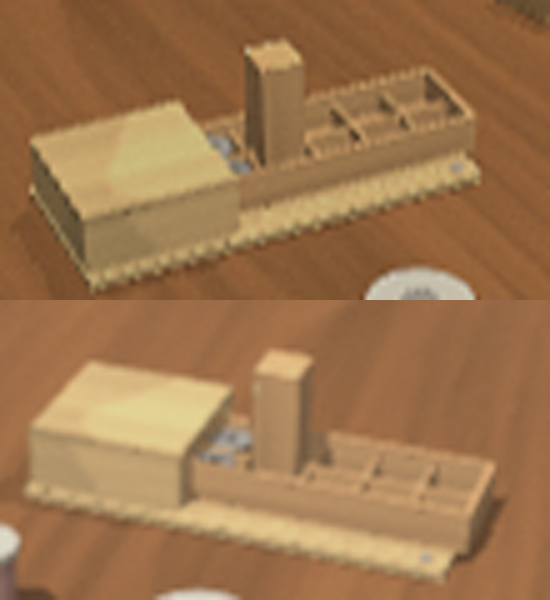

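View pics/wrist0.png

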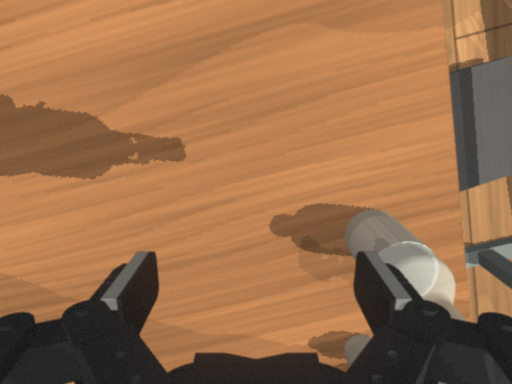

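The zoom shows the sleeve roof corners and block top clearly in both views. In the scene crop the mouth edge runs (180,102)–(240,180); in the side crop it runs (233,85)–(190,157), measured from that crop's top. The wrist view shows only bare table and a bottle.

Run:
```python
from h import *
S=lambda x,y:(190+(x-2)/5,140+(y-2)/5)
D=lambda x,y:(235+(x-2)/5,140+(y-302)/5)
P={}
for k,s,d in[("m-",(180,102),(233,385)),("m+",(240,180),(190,457)),("b-",(32,138),(95,362)),("b+",(87,218),(32,432)),("blk",(274,55),(284,364)),
 ("boardout+",(480,180),(446,578)),("caseout+",(474,124),(475,516)),("caseout-",(430,70),(493,464))]:
    x,e=tri(ray("scene",S(*s)),ray("side",D(*d)));P[k]=x;print(k,x.round(1),e)
m=(P["m-"]+P["m+"])/2;b=(P["b-"]+P["b+"])/2
print("mouth",m,"len",np.linalg.norm(b-m),"w",np.linalg.norm(P["m-"]-P["m+"]))
for a,c in(("m-","b-"),("m+","b+")):
    v=P[c]-P[a];print("yaw",np.degrees(np.arctan2(v[1],v[0])))
v=P["m+"]-P["m-"];print(np.degrees(np.arctan2(v[1],v[0]))-90)
v=P["b+"]-P["b-"];print(np.degrees(np.arctan2(v[1],v[0]))-90)
v=P["blk"]-(P["caseout+"]+P["caseout-"])/2;print("case",np.degrees(np.arctan2(v[1],v[0])),v)
```

```text
m- [ 611.5 -167.8   38.3] [0.6, 0.6]
m+ [ 613.5 -102.2   33.3] [0.9, 0.9]
b- [ 684.5 -176.5   36.2] [0.3, 0.3]
b+ [ 689.4 -102.3   36.1] [1.2, 1.2]
blk [ 578.5 -132.9   71.9] [0.2, 0.2]
boardout+ [491.9 -86.5   1.4] [0.9, 0.9]
caseout+ [ 484.6 -105.    22.4] [2.2, 2.2]
caseout- [ 483.2 -147.7   27.7] [0.3, 0.3]
mouth [ 612.51020662 -135.01895541   35.80786178] len 74.5303273345613 w 65.85537900385161
yaw -6.751453850411525
yaw -0.06901358807094242
-1.7645663673425673
-3.766457137465437
case -3.970939432928036 [94.60036873 -6.56688773 46.87437738]
```
Yaw ≈ -4°. Mouth (612.5,-135), block 34mm in front of the mouth at (578,-133). OK (block 25 when home; "partly" out).

Sleeve mouth is about (612,-135) with yaw about -4°. The block is about 34 mm in front of it, top at 72, which agrees with the text (66+6). Next I move to a hover above it.

The rows are not in the units I measure in: shifts go in units of 50 mm and turns go in units of 0.05 rad. I convert before sending: -35 mm is -0.7, -32 mm is -0.64.

Emit:
drive_effector --deltas '[[[-0.3, -0.34, 0], [0, 0, 0], 85], [[-0.64, -0.7, 0], [0, 0, 0], 85], [[-0.64, -0.7, 0], [0, 0, 0], 85], [[-0.64, -0.7, 0], [0, 0, 0], 85], [[-0.64, -0.7, 0], [0, 0, 0], 85], [[-0.64, -0.7, 0], [0, 0, 0], 85], [[-0.64, -0.7, 0], [0, 0, 0], 85], [[-0.64, -0.7, 0], [0, 0, 0], 85], [[-0.64, -0.7, 0], [0, 0, 0], 85], [[-0.64, -0.7, 0], [0, 0, 0], 85], [[-0.64, -0.7, 0], [0, 0, 0], 85], [[-0.64, -0.7, 0], [0, 0, 0], 85]]'

```text
clock: 1.35
eef_pos: [417.9, 146.6, 231.4]
tool_rot: [3.141, 0.0, 2.889]
force: [1.0, 0.5, -1.0]
width: 85.1
gripper_force: 0.0
```

Emit:
drive_effector --deltas '[[[-0.64, -0.7, 0], [0, 0, 0], 85], [[-0.64, -0.7, 0], [0, 0, 0], 85], [[-0.64, -0.7, 0], [0, 0, 0], 85], [[-0.64, -0.7, 0], [0, 0, 0], 85], [[-0.64, -0.7, 0], [0, 0, 0], 85], [[-0.64, -0.7, 0], [0, 0, 0], 85], [[-0.32, -0.36, 0], [0, 0, 0], 85], [[0, 0, 0], [0, 0, -1.8], 85], [[0, 0, 0], [0, 0, -1.8], 85], [[0, 0, 0], [0, 0, 0], 85], [[0, 0, 0], [0, 0, 0], 85]]'

```text
clock: 2.45
eef_pos: [561.5, -124.3, 231.1]
tool_rot: [3.141, -0.001, 3.067]
force: [0.7, 0.1, -0.1]
width: 85.0
gripper_force: 0.0
```

Run:
```python
from h import *
s=ctrl.read_state();print(s['eef_pos'],s['tool_rot'],s['qpos'].round(2))
cv2.imwrite("pics/w1.png",ctrl.get_image("wrist"))
np.save("w1.npy",np.r_[s['eef_pos'],s['tool_rot']])
```

```text
[ 561.48189187 -124.34218527  231.10000729] [ 3.14137962e+00 -5.03615931e-04  3.06680786e+00] [ 0.12  0.52  0.08  1.73 -0.05  0.89  1.72]
```

View pics/w1.png

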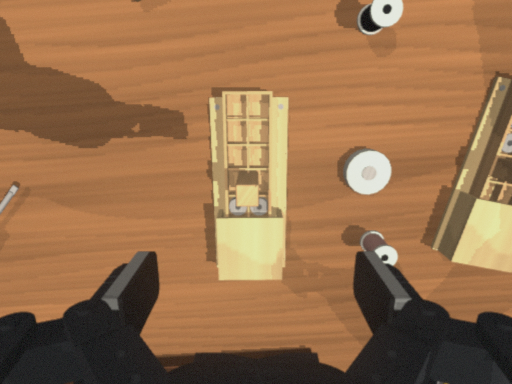

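The wrist view (image down is forward) shows the sleeve roof with corners about (217,217), (283,217), (284,280), (219,280). The block top is about (237–258, 184–205), and the empty wells are toward the robot. I'll measure from these and check against the two-view heights.

Run:
```python
from h import *
w=np.load("w1.npy");st=dict(eef_pos=w[:3],tool_rot=w[3:])
S=lambda x,y:(190+(x-2)/5,140+(y-2)/5); D=lambda x,y:(235+(x-2)/5,140+(y-302)/5)
print("blk 3 views",tri(ray("scene",S(274,55)),ray("side",D(284,364)),ray("wrist",(248,195),st)))
a,b,c,d=[onz("wrist",p,36,st) for p in((217,217),(283,217),(284.5,280),(219,280))]
print(a,b,c,d,np.linalg.norm(a-b),np.linalg.norm(a-d))
m=(a+b)/2;v=(c+d)/2-m;print("mouth",m,"yaw",np.arctan2(v[1],v[0]),"blk",onz("wrist",(248,195),72,st))
# board front corners z6, edges of case (rim z26) outer corners
e,f=onz("wrist",(211,98),6,st),onz("wrist",(288,98),6,st);print("board end",e,f)
v=m-(e+f)/2;print("yaw board->mouth",np.arctan2(v[1],v[0]),np.linalg.norm(v[:2]))
g,h=onz("wrist",(222,92),26,st),onz("wrist",(271.5,92),26,st);print("case end",g,h,np.linalg.norm(g-h))
```

```text
blk 3 views (array([ 578.64014997, -132.95870199,   71.97432393]), [0.2, 0.2, 0.2])
[ 611.63287891 -170.0370667    36.        ] [617.01359987 -99.04882707  36.        ] [ 693.75288011 -101.33624808   36.        ] [ 688.07132716 -176.04606402   36.        ] 71.19186978914709 76.67427482555404
mouth [ 614.32323939 -134.54294688   36.        ] yaw -0.054109171612207144 blk [ 578.87191247 -133.02746285   72.        ]
board end [ 488.47147379 -166.36663845    6.        ] [494.6071095  -84.98219208   6.        ]
yaw board->mouth -0.0721035405884422 123.10381260599942
case end [ 483.64440644 -152.21715536   26.        ] [ 487.35544974 -102.97925745   26.        ] 49.377549879898645
```

All three views agree: block at (578.7, -133.0), top 72; mouth at (614, -134.6), yaw -0.072. I'll descend and grip.

Scaled: -17.8 mm is -0.356, 8 mm is 0.16.

Emit:
drive_effector --deltas '[[[-0.356, -0.148, 0.4], [0, 0, 0], 85], [[0, 0, 0.8], [0, 0, 0], 85], [[0, 0, 0.8], [0, 0, 0], 85], [[0, 0, 0.8], [0, 0, 0], 85], [[0, 0, 0.6], [0, 0, 0], 85], [[0, 0, 0.3], [0, 0, 0], 85], [[0, 0, 0.16], [0, 0, 0], 85], [[0, 0, 0], [0, 0, 0], 60], [[0, 0, 0], [0, 0, 0], 40]]'

```text
clock: 3.4
eef_pos: [580.0, -133.4, 39.6]
tool_rot: [-3.141, 0.002, 3.069]
force: [0.4, -0.2, -0.0]
width: 58.8
gripper_force: 0.0
```

Emit:
drive_effector --deltas '[[[0, 0, 0], [0, 0, 0], 0], [[0, 0, 0], [0, 0, 0], 0], [[0, 0, 0], [0, 0, 0], 0], [[0, 0, 0], [0, 0, 0], 0], [[0, 0, 0], [0, 0, 0], 0], [[0, 0, 0], [0, 0, 0], 0]]'

```text
clock: 4.0
eef_pos: [579.6, -133.4, 39.4]
tool_rot: [-3.141, 0.002, 3.069]
force: [-1.5, -0.5, 7.2]
width: 21.1
gripper_force: 59.2
```

Emit:
drive_effector --deltas '[[[0, 0, -0.05], [0, 0, 0], 0], [[0.1, 0, 0], [0, 0, 0], 0], [[0.24, 0, 0], [0, 0, 0], 0], [[0.3, 0, 0], [0, 0, 0], 0], [[0.4, 0, 0], [0, 0, 0], 0], [[0.4, 0, 0], [0, 0, 0], 0], [[0.4, 0, 0], [0, 0, 0], 0], [[0.3, 0, 0], [0, 0, 0], 0], [[0.16, 0, 0], [0, 0, 0], 0], [[0, 0, 0], [0, 0, 0], 0], [[0, 0, -0.3], [0, 0, 0], 0], [[0, 0, -0.4], [0, 0, 0], 0]]'

```text
clock: 5.2
eef_pos: [464.7, -124.6, 75.5]
tool_rot: [3.141, -0.001, 3.069]
force: [1.1, 0.1, -2.2]
width: 21.2
gripper_force: 58.8
```

Run:
```python
from h import *
s=ctrl.read_state();print(s['force'],s['qpos'].round(2))
a=ctrl.get_image("scene")[90:240,170:400];b=ctrl.get_image("side")[90:240,200:430]
cv2.imwrite("pics/a2.png",np.vstack([cv2.resize(x,None,fx=2,fy=2) for x in(a,b)]))
```

```text
[ 1.06667721  0.07661905 -2.18282566] [ 0.18  0.65  0.04  2.11 -0.07  0.38  1.77]
```

View pics/a2.png

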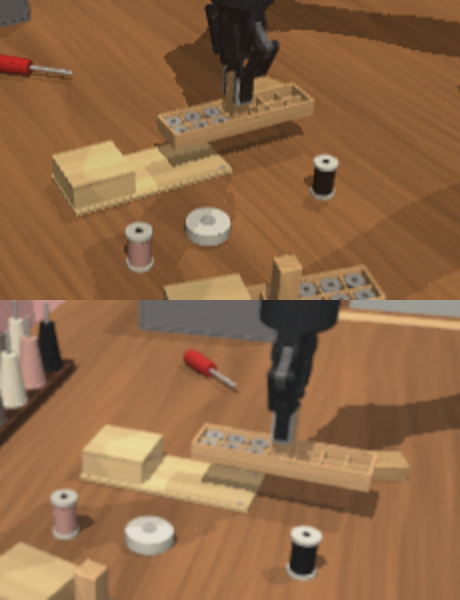

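The case is held level, clear of the sleeve, with bobbins toward the sleeve. Now I raise it a little and turn half a turn.

Scaled: -20 mm is -0.4, -10 mm is -0.2, 0.13 rad is 2.6.

Emit:
drive_effector --deltas '[[[0, 0, -0.4], [0, 0, 0.8], 0], [[0, 0, -0.2], [0, 0, 1.6], 0], [[0, 0, 0], [0, 0, 2.6], 0], [[0, 0, 0], [0, 0, 2.6], 0], [[0, 0, 0], [0, 0, 2.6], 0], [[0, 0, 0], [0, 0, 2.6], 0], [[0, 0, 0], [0, 0, 2.6], 0], [[0, 0, 0], [0, 0, 2.6], 0], [[0, 0, 0], [0, 0, 2.6], 0], [[0, 0, 0], [0, 0, 2.6], 0], [[0, 0, 0], [0, 0, 2.6], 0], [[0, 0, 0], [0, 0, 2.6], 0]]'

```text
clock: 6.5
eef_pos: [464.7, -124.8, 105.1]
tool_rot: [-3.141, 0.001, 1.644]
force: [0.6, 0.1, -2.9]
width: 21.0
gripper_force: 59.1
```

Emit:
drive_effector --deltas '[[[0, 0, 0], [0, 0, 2.6], 0], [[0, 0, 0], [0, 0, 2.6], 0], [[0, 0, 0], [0, 0, 2.6], 0], [[0, 0, 0], [0, 0, 2.6], 0], [[0, 0, 0], [0, 0, 2.6], 0], [[0, 0, 0], [0, 0, 2.6], 0], [[0, 0, 0], [0, 0, 2.6], 0], [[0, 0, 0], [0, 0, 2.6], 0], [[0, 0, 0], [0, 0, 2.6], 0], [[0, 0, 0], [0, 0, 2.6], 0], [[0, 0, 0], [0, 0, 2.6], 0], [[0, 0, 0], [0, 0, 2.6], 0]]'

```text
clock: 7.7
eef_pos: [464.7, -124.7, 105.1]
tool_rot: [3.141, 0.001, 0.085]
force: [1.1, -0.4, -2.3]
width: 21.4
gripper_force: 59.1
```

Emit:
drive_effector --deltas '[[[0, 0, 0], [0, 0, 2], 0], [[0, 0, 0], [0, 0, 1.2], 0], [[0, 0, 0], [0, 0, 0], 0], [[0, 0, 0], [0, 0, 0], 0]]'

```text
clock: 8.1
eef_pos: [464.4, -124.7, 105.3]
tool_rot: [3.141, 0.001, -0.069]
force: [0.2, -0.2, -2.3]
width: 21.2
gripper_force: 59.1
```

Run:
```python
from h import *
s=ctrl.read_state();print(s['eef_pos'],s['tool_rot'],s['qpos'].round(2))
cv2.imwrite("pics/w3.png",ctrl.get_image("wrist"))
np.save("w3.npy",np.r_[s['eef_pos'],s['tool_rot']])
```

```text
[ 464.35397272 -124.72330456  105.27669984] [ 3.14084646e+00  6.65664755e-04 -6.88565794e-02] [-0.36  0.8   0.91  2.11 -0.98  0.74 -0.43]
```

View pics/w3.png

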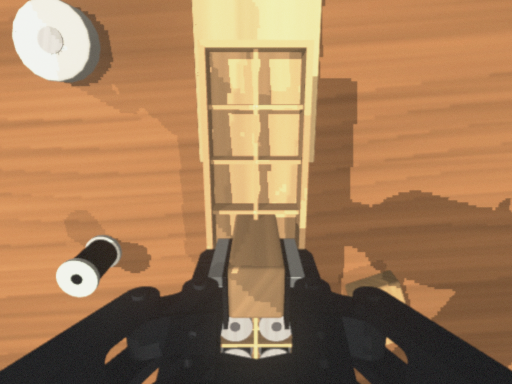

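The half turn is done. The empty end now faces the sleeve, the rim edges (204/309 at the top, 210/304 below) are symmetric about column 256, and the sleeve lies straight ahead. I'll lower and start inserting.

Emit:
drive_effector --deltas '[[[0, -0.01, 0.4], [0, 0, 0], 0], [[0, 0, 0.5], [0, 0, 0], 0], [[0, 0, 0.26], [0, 0, 0], 0], [[0, 0, 0.1], [0, 0, 0], 0], [[0.3, 0, 0], [0, 0, 0], 0], [[0.3, 0, 0], [0, 0, 0], 0], [[0.2, 0, 0], [0, 0, 0], 0], [[0, 0, 0], [0, 0, 0], 0]]'

```text
clock: 8.95
eef_pos: [505.9, -127.3, 43.1]
tool_rot: [3.141, -0.002, -0.069]
force: [0.2, 0.6, -2.4]
width: 21.0
gripper_force: 59.2
```

Run:
```python
from h import *
s=ctrl.read_state();print(s['eef_pos'],s['tool_rot'],s['force'])
cv2.imwrite("pics/w4.png",ctrl.get_image("wrist"))
a=ctrl.get_image("scene")[120:220,180:330];b=ctrl.get_image("side")[120:220,220:370]
cv2.imwrite("pics/a4.png",np.vstack([cv2.resize(x,None,fx=3,fy=3) for x in(a,b)]))
```

```text
[ 505.90031826 -127.34599662   43.08907659] [ 3.14075632e+00 -2.08062970e-03 -6.93655462e-02] [ 0.19073486  0.57591416 -2.44744996]
```

View pics/w4.png

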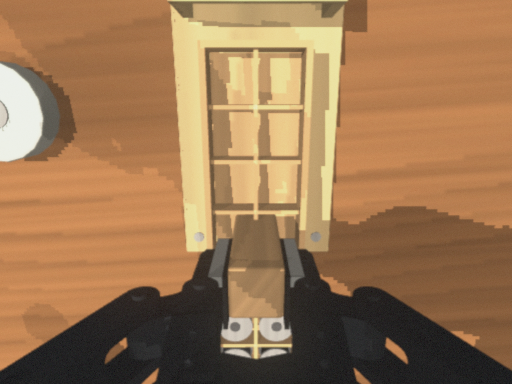

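View pics/a4.png

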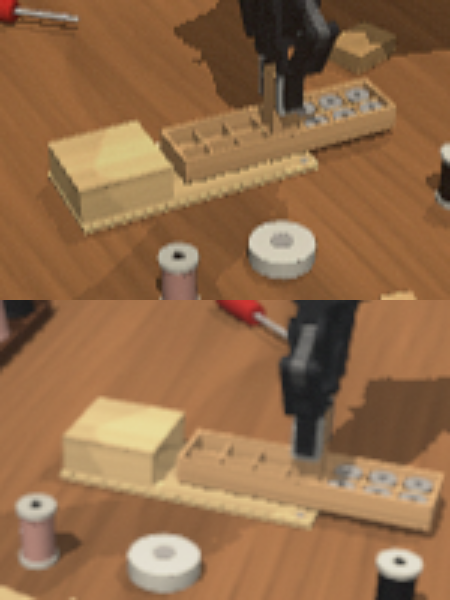

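The case end sits just in front of the mouth, centred on the board (board edges 172/343 against case edges 200/313 in the wrist view) and level in both fixed views. I'll slide it in.

Emit:
drive_effector --deltas '[[[0, 0, 0.04], [0, 0, 0], 0], [[0.12, 0, 0], [0, 0, 0], 0], [[0.16, 0, 0], [0, 0, 0], 0], [[0.24, 0, 0], [0, 0, 0], 0], [[0.24, 0, 0], [0, 0, 0], 0], [[0.24, 0, 0], [0, 0, 0], 0], [[0.2, 0, 0], [0, 0, 0], 0], [[0.16, 0, 0], [0, 0, 0], 0], [[0.08, 0, 0], [0, 0, 0], 0], [[0, 0, 0], [0, 0, 0], 0]]'

```text
clock: 10.1
eef_pos: [576.3, -132.3, 40.7]
tool_rot: [3.141, -0.0, -0.071]
force: [-0.3, -0.4, -1.9]
width: 21.4
gripper_force: 59.2
```

Scaled: 2 mm is 0.04, 4 mm is 0.08.

Emit:
drive_effector --deltas '[[[0.08, 0, 0], [0, 0, 0], 0], [[0.08, 0, 0], [0, 0, 0], 0], [[0.04, 0, 0], [0, 0, 0], 0], [[0, 0, 0.014], [0, 0, 0], 0], [[0, 0, 0], [0, 0, 0], 0]]'

```text
clock: 10.6
eef_pos: [585.7, -132.9, 40.0]
tool_rot: [-3.141, 0.0, -0.071]
force: [0.1, -0.6, -1.3]
width: 21.4
gripper_force: 59.2
```

Emit:
drive_effector --deltas '[[[0.02, 0, 0], [0, 0, 0], 0], [[0, 0, 0], [0, 0, 0], 0]]'

```text
clock: 10.8
eef_pos: [587.0, -133.0, 40.1]
tool_rot: [-3.142, 0.0, -0.071]
force: [0.6, -0.6, -1.9]
width: 21.2
gripper_force: 59.2
```

Emit:
drive_effector --deltas '[[[0.02, 0, 0], [0, 0, 0], 0], [[0, 0, 0], [0, 0, 0], 0]]'

```text
clock: 11.0
eef_pos: [588.1, -133.1, 40.1]
tool_rot: [3.142, -0.0, -0.071]
force: [-0.2, 0.3, -2.2]
width: 21.1
gripper_force: 59.2
```

Scaled: -40 mm is -0.8, 0.7 mm is 0.014.

Emit:
drive_effector --deltas '[[[0, 0, 0.014], [0, 0, 0], 0], [[0, 0, 0], [0, 0, 0], 0], [[0, 0, 0], [0, 0, 0], 30], [[0, 0, 0], [0, 0, 0], 50], [[0, 0, 0], [0, 0, 0], 70], [[0, 0, 0], [0, 0, 0], 85], [[0, 0, 0], [0, 0, 0], 85], [[0, 0, -0.3], [0, 0, 0], 85], [[0, 0, -0.8], [0, 0, 0], 85], [[0, 0, -0.8], [0, 0, 0], 85], [[0, 0, -0.8], [0, 0, 0], 85], [[-0.4, 0, -0.4], [0, 0, 0], 85]]'

```text
clock: 12.2
eef_pos: [571.1, -133.1, 198.9]
tool_rot: [3.139, -0.007, -0.07]
force: [0.1, 0.6, -0.3]
width: 85.1
gripper_force: 0.0
```

Emit:
drive_effector --deltas '[[[-0.8, 0, -0.2], [0, 0, 0], 85], [[-0.8, 0, 0], [0, 0, 0], 85], [[0, 0, 0], [0, 0, 0], 85], [[0, 0, 0], [0, 0, 0], 85]]'

```text
clock: 12.6
eef_pos: [488.2, -125.8, 205.5]
tool_rot: [-3.141, -0.002, -0.072]
force: [1.4, -0.2, 0.5]
width: 85.1
gripper_force: 0.0
```

Run:
```python
from h import *
s=ctrl.read_state();print(s['eef_pos'],s['tool_rot'],s['force'])
a=ctrl.get_image("scene");b=ctrl.get_image("side");cv2.imwrite("pics/s5.png",a);cv2.imwrite("pics/d5.png",b)
a=a[140:200,190:300];b=b[140:200,235:345]
cv2.imwrite("pics/a5.png",np.vstack([cv2.resize(x,None,fx=5,fy=5,interpolation=cv2.INTER_CUBIC) for x in(a,b)]))
```

```text
[ 488.16021433 -125.83042619  205.54659627] [-3.14057211e+00 -1.80202883e-03 -7.21868253e-02] [ 1.42082111 -0.15868883  0.54311995]
```

View pics/a5.png

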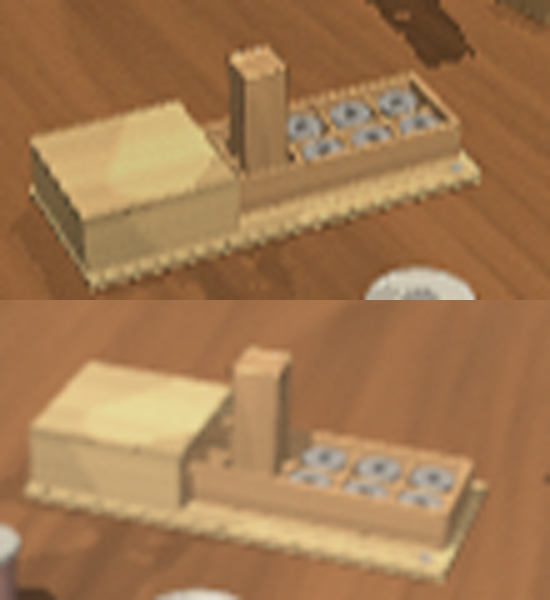

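The case is in the sleeve with its bobbins showing, flat and in line. The block top is at (258,62) in the scene crop and (263,358) in the side crop. One last check of the position, then I hand in if it is good.

Run:
```python
from h import *
x,e=tri(ray("scene",(190+256/5,140+60/5)),ray("side",(235+261/5,140+56/5)))
r=x[:2]-[614,-134.6];c,s=np.cos(.072),np.sin(.072)
ax,lat=r[0]*c-r[1]*s,r[0]*s+r[1]*c;print(x,e,ax,lat)
if -34<ax<-15 and abs(lat)<8: print(ctrl.finish_job())
```

```text
[ 588.1151285  -130.70966903   73.46306053] [0.9, 0.9] -26.09766877696985 2.0181506719112923
the job is handed in; nothing more can be done
None
```

The case was drawn out by its block, turned end for end and slid back with its bobbins showing. By my last measurement the block stands 26 mm in front of the mouth (25 is fully home) and 2 mm off the centre line. I released it, backed the gripper clear and handed the job in at about 13 s, without going near the other case; the verdict was not shown.

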